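# Refit the washed noodle-cutter rollers on their spindle

### The arm

A 6-joint arm with a two-finger parallel gripper is mounted at the origin on the work surface. World frame = base frame: x ahead of the robot, y to its left, z up, the work surface at z = 0. Lengths are in m, angles in rad, forces in N, time in s.
With the tool pointing down it reaches from about 0.325 to 0.75 m from the base axis. Payload 7.6 kg.
Tool frame: the origin (TCP) lies midway between the tips of the shut fingers; the grasp point (between the pads) lies 19 mm behind it; x points along the fingers, z is the direction in which the jaws open and shut, and the axes are right-handed (so a half turn about x gives the same grasp; the last joint's range is limited). The gripper opens to 85 mm and grips with 20 to 120 N. Pads are 22 mm wide; open, the fingers measure 114 mm over their backs; the gripper's body (76 mm by 85 mm) begins 54 mm behind the grasp point. The pads swing forward as they close: fully open they stand 13 mm farther back than shut.
Start: joints at [1.097, 0.052, 1.401, -0, 1.689, -0.07], TCP at [0.206, 0.483, 0.231] pointing down, gripper open.
Joint ranges: [-2.9, 2.9], [-0.91, 2.17], [0.12, 2.37], [-1.06, 4.2], [0.26, 2.73], [-2.93, 2.93]. Speed limits (rad/s): [2.57, 2.57, 3.01, 3.14, 3.14, 3.14].

### API

Orientations are given as a 3x3 rotation matrix whose columns are the frame's x, y, z axes.
In Python, from bench import arm gives the robot as it stands.
- The arm moves only by the tool servo_tool, never from a script. Its argument "motion" is a list of rows, each a list of 5 numbers: the finger opening in mm, from 0 to 85.4, then the shift along the tool's x, y, z in mm, then the turn about the tool's x in rad. A call has 1 to 10 rows; each row shifts and turns the commanded pose from where the row before left it, along the tool's axes as they then stand; what a row does not reach is not made up. A row lasts 1/12 s, in which the tool goes at most 41.7 mm and 7.16 degrees, less where a joint would pass 70% of its speed; a pose out of reach is approached as far as the arm can. A call is refused whole if a number of a shift passes 41.7 or a number of a turn 0.125, either way. A call with a gripper value outside its range is refused whole. The fingers move at their own pace and stop on an object; the grip force is fixed at half the most. Time passes only in rows, so rows that do not move let the fingers close. It gives the time, the measured TCP pose, the force and the opening at its end, in the units of the state.
- arm.get_state(): the state, without advancing time (a new reading comes with each control period).
- arm.read_camera(name): name is "scene" or "top" or "wrist"; returns a dict with "frame" (384x512x3 uint8, red, green, blue), "depth" (384x512 float32, m along the optical axis (not along the pixel's ray), 0 where there is no reading), "fx", "fy", "cx", "cy" (pixels), "rvec" (rotation vector, rad) and "tvec" (3), from world to camera coordinates, as OpenCV has them. Camera axes: x right, y down, z forward; pixel columns grow to the right and rows downward; lengths in m; the calibration is good to about 2 mm. A picture is of the moment at which its call begins.
- arm.finish_job(): hands the job in, once; it reports no verdict.
The state is a dict: "time_s": time; "q": joint angles; "qvel": joint speeds; "joint_torque": joint torques, N m; "position": TCP position; "ee_rot": TCP orientation; "contact_force": force on the tool from outside, world axes, zero at the start; "moment": the same for the moment, N m; "width": finger opening in m.
Only numpy, scipy, OpenCV 4.12 (cv2) and the standard library are available. Lean on these libraries where they do the work, as an engineer would, in place of code of your own. Each camera call takes 0.05 s, during which the arm holds its last target. There are 200 camera calls.

### The job

The noodle cutter's washed rollers are draining on the rack. Put them back on the machine's horizontal spindle: first the long smooth drum, then the short grooved cutting wheel, then the closed end cap with its open end over the spindle's tip. Push each one gently fully home, so that drum, wheel and cap sit snug against the machine and one another, and leave the other kitchen things alone.

Things in the scene. Friction and masses are not known exactly. Their poses are not given: they have to be found in the camera images.
- machine: Noodle cutter, fixed: white base 190 x 130 x 22 mm, on it a column and a white head with a level steel spindle. Origin: on the counter straight below the front of the round steel shoulder (48 mm diameter, 15 mm long) at the spindle's root; z up. The spindle runs 108 mm from the shoulder along -x in the plane y = 0; parts slide on along +x. Never press the machine with more than 60 N.
- below_tip (a point): Point on the counter straight below the spindle's tip (machine axes). Spindle: 16 mm round bar, 3 mm chamfer at the tip. ITS HEIGHT IS NOT REPORTED: its axis lies anywhere from 115 to 155 mm above the counter; look for it, or feel for it, as by lowering a held part on it from above until it touches. It stays firm at that height.
- column_top (a point): Top of the machine's column, 216 mm up, 115 mm behind the shoulder's front; the column is 40 x 50 mm and passes through the head. The head (75 mm wide, 50 mm high, centred on the spindle's height) begins 15 mm behind the shoulder's front.
- rack: Fixed draining rack, grey base 160 x 300 x 8 mm, with three equal sloping steel cradles, 115 mm apart along its y (middle one at y = 0). Origin on the counter; z up. Cradles rise at 30 degrees towards +x: each part lies with its axis tilted so, its low end (centre 55 mm up, at x = -80 mm) against a 26 mm wide stop, its sides free. Which part is in which cradle varies.
- drum_centre (a point): Centre of the drum: smooth plain white roller, 64 mm diameter, 50 mm long, through bore 20 mm, about 150 g. x is its axis (pointing up the slope on the rack). Both ends alike.
- wheel_centre (a point): Centre of the cutting wheel: white roller with grooves round it, 64 mm diameter, 30 mm long, through bore 20 mm, about 130 g. x is its axis (pointing up the slope on the rack). Both ends alike.
- cap_centre (a point): Centre of the end cap: white closed cup, 64 mm diameter, 38 mm long, about 100 g, with a blind bore of 20 mm diameter and 30 mm depth. x is its axis and points to the open end (19 mm from this point), which faces up the slope on the rack.
- drum: The drum itself; origin at the centre of the end that is low on the rack, x along its axis.
- wheel: The wheel itself; origin at the centre of the end that is low on the rack, x along its axis.
- cap: The cap itself; origin at the centre of its closed end, x along its axis to the open end.
- mug: Bystander: white mug, 80 mm diameter, 90 mm high; origin at the centre of its foot.
- jar: Bystander: jar, 70 mm diameter, 110 mm high; origin at the centre of its foot.
- paddle: Bystander: wooden spatula lying on the counter; origin on the counter below its middle.
There are look-alikes about, which are no part of the job. Leave any orange look-alike of the cap alone. What is shaped like the wheel but pink is not meant.

How it is judged:
By the outcome, as a careful person would: the job done as asked, in the order asked, and still so for the second after the job is handed in, with the robot touching nothing.
It also fails if it takes over 72 s, if anything falls off the work surface, if the arm or the gripper's body presses on something with over 40 N, if the wrist force passes 120 N, or if a joint passes its speed limit or range.

## Working session

There is one attempt and no reset: what is moved stays moved. The work goes in short steps, Python scripts to look and compute and a tool call to move; the robot and the scene stay as the last step left them, time stands still between calls to the robot, and variables do not carry over. Pictures are saved under pics/ and viewed, about 8 in all and at most 12, crops included, and the job is handed in when it is done.

Besides the shell and the picture viewer there is one more tool, called in YAML: its name, and indented under it one key for each argument. servo_tool: Moves the arm, as the interface text tells. Its arguments: {"type":"object","properties":{"motion":{"type":"array","items":{"type":"array","items":{"type":"number"}}}},"required":["motion"]}

```bash
ls; mkdir -p pics; cat > h.py <<'E'
import numpy as np, cv2
from bench import arm
def cam(n):
    c=arm.read_camera(n); R=cv2.Rodrigues(np.array(c["rvec"],float))[0]; t=np.array(c["tvec"],float).ravel()
    d=c["depth"]; v,u=np.mgrid[:d.shape[0],:d.shape[1]]
    P=np.stack([(u-c["cx"])/c["fx"]*d,(v-c["cy"])/c["fy"]*d,d],-1)
    W=(P-t)@R; W[d==0]=np.nan
    return c,W
def save(n,f,s=1): cv2.imwrite(n,cv2.resize(f[:,:,::-1],None,fx=s,fy=s,interpolation=cv2.INTER_CUBIC))
E
python3 - <<'E'
from h import *
for n in("top","scene"):
    c,W=cam(n); save(f"pics/{n}0.png",c["frame"],1.5); np.savez(n+"0.npz",f=c["frame"],W=W); print(n,c["fx"],c["rvec"],c["tvec"])
s=arm.get_state(); print(s)
E
```

```text
pics
top 362.95036039508176 [ 2.11837731 -2.15772811  0.19316566] [0.01085615 0.55171044 1.25746809]
scene 460.0990206126484 [ 1.8823762   1.55223136 -0.67864283] [-0.08505818 -0.26450868  2.37780958]
{'time_s': 0.1, 'q': array([ 1.09671416e+00,  5.27565040e-02,  1.40157283e+00,  7.87602294e-06,
        1.68860282e+00, -7.03011644e-02]), 'qvel': array([ 0.00067871, -0.00010916, -0.00362251,  0.00133908,  0.00023071,
       -0.0011664 ]), 'joint_torque': array([ 1.17353542e-03, -3.82582533e+01, -3.60985243e+01, -1.11873803e-04,
        4.68996644e-03, -3.87407908e-06]), 'position': array([0.20613313, 0.48256453, 0.23059112]), 'ee_rot': array([[-6.18469354e-04, -9.19582354e-01,  3.92896821e-01],
       [-1.18819730e-03,  3.92897294e-01,  9.19581592e-01],
       [-9.99999103e-01,  1.01894092e-04, -1.33564020e-03]]), 'contact_force': array([-0.53291076, -0.416541  , -0.46932172]), 'moment': array([0.02368614, 0.00086456, 0.00944427]), 'width': 0.08533925032235998}
```

View pics/top0.png

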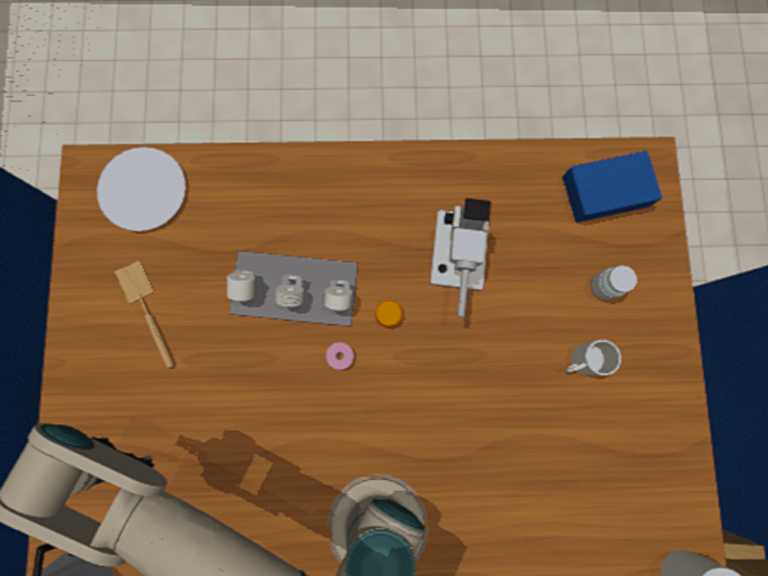

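View pics/scene0.png

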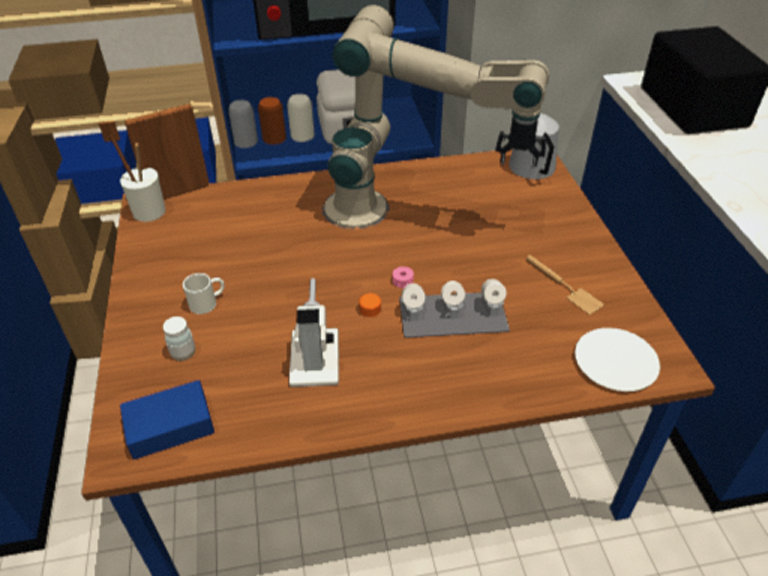

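Top view: rack at (295,290) with three white parts at (240,285), (290,290), (338,295). There is an orange cap look-alike at (389,313) and a pink wheel look-alike at (340,356), neither to be touched. The machine is at (460,250) and its spindle tip at (462,315). Next I'll take an enlarged crop and measure.

```bash
python3 - <<'E'
from h import *
T=np.load("top0.npz");S=np.load("scene0.npz")
a=cv2.resize(T["f"][160:250,145:245],(400,360),interpolation=cv2.INTER_CUBIC)
b=cv2.resize(S["f"][165:235,255:345],(400,311),interpolation=cv2.INTER_CUBIC)
im=np.zeros((360,800,3),np.uint8);im[:,:400]=a;im[:311,400:]=b
save("pics/c1.png",im)
W=T["W"]
# all points merged
P=np.vstack([T["W"].reshape(-1,3),S["W"].reshape(-1,3)]);P=P[np.isfinite(P).all(1)]
for (u,v) in[(309,172),(309,180),(308,190),(308,200),(307,207)]: print("sp",u,v,W[v,u])
# rack base: z 4..14mm
f=T["W"];gray=(abs(f[...,2]-.008)<.004);
m=np.zeros_like(gray);m[165:220,150:240]=gray[165:220,150:240]
g=T["f"].astype(int);m&=(g.max(-1)-g.min(-1)<25)&(g.max(-1)<160)
pts=f[m][:,:2].astype(np.float32);print(len(pts),cv2.minAreaRect(pts),f[m][:,2].mean())
# machine base
m=np.zeros_like(gray);m[135:200,285:330]=1;m&=abs(f[...,2]-.022)<.006;m&=g.min(-1)>120
pts=f[m][:,:2].astype(np.float32);print(len(pts),cv2.minAreaRect(pts),cv2.boxPoints(cv2.minAreaRect(pts)))
# spindle points
for n,L in(("top",T["W"]),("scene",S["W"])):
  Q=L.reshape(-1,3);Q=Q[np.isfinite(Q).all(1)]
  k=(Q[:,0]>.45)&(Q[:,0]<.62)&(Q[:,1]>-.25)&(Q[:,1]<-.1)&(Q[:,2]>.09)&(Q[:,2]<.2);Q=Q[k]
  print(n,len(Q));print(np.round(Q[np.argsort(Q[:,0])][::max(1,len(Q)//30)],3))
E
```

```text
sp 309 172 [ 0.59620986 -0.20228284  0.15127044]
sp 309 180 [ 0.57274188 -0.20444253  0.13257833]
sp 308 190 [ 0.53829809 -0.19919287  0.13399242]
sp 308 200 [ 0.50479865 -0.19809492  0.13121832]
sp 307 207 [ 0.48047115 -0.19251736  0.13762409]
2110 ((0.5609081387519836, 0.194325253367424), (0.2978534996509552, 0.15864966809749603), 83.07270812988281) 0.0077239052603482565
661 ((0.6489484310150146, -0.21887287497520447), (0.128658726811409, 0.18755628168582916), 81.81221771240234) [[ 0.5469646  -0.26919082]
 [ 0.732609   -0.2959022 ]
 [ 0.7509323  -0.16855493]
 [ 0.5652879  -0.14184356]]
top 456
[[ 0.468 -0.197  0.125]
 [ 0.479 -0.188  0.127]
 [ 0.491 -0.2    0.135]
 [ 0.501 -0.2    0.136]
 [ 0.511 -0.204  0.135]
 [ 0.521 -0.201  0.136]
 [ 0.532 -0.21   0.129]
 [ 0.542 -0.2    0.132]
 [ 0.555 -0.203  0.137]
 [ 0.565 -0.204  0.135]
 [ 0.573 -0.222  0.129]
 [ 0.576 -0.205  0.131]
 [ 0.579 -0.231  0.135]
 [ 0.582 -0.208  0.154]
 [ 0.586 -0.205  0.152]
 [ 0.587 -0.22   0.144]
 [ 0.59  -0.243  0.147]
 [ 0.592 -0.191  0.139]
 [ 0.594 -0.184  0.115]
 [ 0.596 -0.233  0.149]
 [ 0.598 -0.187  
[... 350 characters left out ...]
31]
 [ 0.492 -0.193  0.136]
 [ 0.501 -0.198  0.133]
 [ 0.508 -0.203  0.135]
 [ 0.512 -0.195  0.138]
 [ 0.518 -0.192  0.136]
 [ 0.525 -0.205  0.134]
 [ 0.532 -0.194  0.128]
 [ 0.538 -0.198  0.14 ]
 [ 0.541 -0.207  0.133]
 [ 0.546 -0.195  0.136]
 [ 0.556 -0.204  0.142]
 [ 0.575 -0.209  0.156]
 [ 0.578 -0.214  0.153]
 [ 0.58  -0.206  0.154]
 [ 0.582 -0.195  0.148]
 [ 0.584 -0.214  0.154]
 [ 0.587 -0.191  0.152]
 [ 0.589 -0.207  0.157]
 [ 0.591 -0.199  0.153]
 [ 0.593 -0.196  0.153]
 [ 0.594 -0.184  0.146]
 [ 0.596 -0.2    0.152]
 [ 0.598 -0.204  0.154]
 [ 0.6   -0.236  0.157]
 [ 0.601 -0.173  0.146]
 [ 0.603 -0.24   0.161]
 [ 0.608 -0.181  0.159]
 [ 0.613 -0.186  0.154]
 [ 0.617 -0.178  0.157]]
```

View pics/c1.png

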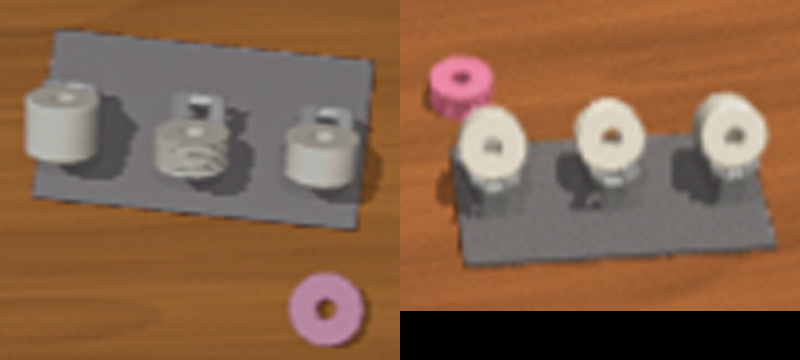

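The enlarged crop shows three white parts. The long smooth one at the rack's left (+y) is the drum, the grooved one in the middle is the wheel, and the smooth medium one on the right is the cap. The pink ring and the orange puck are look-alikes, so I leave them. Rack yaw is about -7°, and the parts rise towards +x. I'll move over the rack for a closer wrist view and refine the spindle fit.

servo_tool:
  motion:
    - [85,0,0,0,-0.094]
    - [85,0,0,0,-0.094]
    - [85,0,0,0,-0.094]
    - [85,-4,-20,-12,0]
    - [85,-4,-32,-20,0]
    - [85,-4,-32,-20,0]
    - [85,-4,-32,-20,0]
    - [85,-4,-32,-20,0]
    - [85,-4,-32,-20,0]
    - [85,-4,-32,-20,0]

```text
time_s: 0.93
position: [0.4017, 0.3245, 0.2592]
ee_rot: [[-0.0, -0.993, 0.121], [-0.0, 0.121, 0.993], [-1.0, 0.0, -0.0]]
contact_force: [-0.0, 0.1, -0.4]
width: 0.0848
```

```bash
cat >> h.py <<'E'
def st():
    s=arm.get_state(); R=s["ee_rot"]; print("t",round(s["time_s"],2),"pos",np.round(s["position"]*1000,1),"yawz",round(float(np.arctan2(R[1,2],R[0,2])),4),"F",np.round(s["contact_force"],1),"M",np.round(s["moment"],2),"w",round(s["width"]*1000,1)); return s
def shift(target_mm):  # shift in tool axes to reach TCP target (mm)
    s=arm.get_state(); return np.round(s["ee_rot"].T@(np.array(target_mm)-s["position"]*1000),1)
E
python3 - <<'E'
from h import *
from scipy.optimize import least_squares
st(); print(arm.get_state()["ee_rot"].round(4))
c,W=cam("wrist"); save("pics/w1.png",c["frame"],1.5); np.savez("w1.npz",f=c["frame"],W=W)
# spindle fit: both cams; axis through (x0=.52, y,z) yaw psi
Q=[]
for n in("top0","scene0"):
  L=np.load(n+".npz")["W"].reshape(-1,3);Q.append(L[np.isfinite(L).all(1)])
for name,sets in(("top",[Q[0]]),("scene",[Q[1]]),("both",Q)):
  P=np.vstack(sets)
  a=np.array([.573,-.207]);d=np.array([np.cos(-.135),np.sin(-.135)]);nn=np.array([-d[1],d[0]])
  s=(P[:,:2]-a)@d;l=(P[:,:2]-a)@nn
  k1=(s>-.105)&(s<-.012)&(abs(l)<.02)&(P[:,2]>.1)&(P[:,2]<.16)
  k2=(s>.002)&(s<.014)&(abs(l)<.03)&(P[:,2]>.1)&(P[:,2]<.18)
  def res(p):
    y,z,ps=p;o=np.array([.52,y]);e=np.array([-np.sin(ps),np.cos(ps)])
    f=lambda K,r:np.hypot((K[:,:2]-o)@e,K[:,2]-z)-r
    return np.r_[f(P[k1],.008),f(P[k2],.024)]
  r=least_squares(res,[-.2,.128,-.135],loss="soft_l1",f_scale=.003);print(name,k1.sum(),k2.sum(),r.x.round(4),np.abs(r.fun).mean())
E
```

```text
t 0.93 pos [401.7 324.5 259.2] yawz 1.4491 F [-0.   0.1 -0.4] M [ 0.08 -0.02  0.05] w 84.8
[[-5.000e-04 -9.926e-01  1.214e-01]
 [-2.000e-04  1.214e-01  9.926e-01]
 [-1.000e+00  4.000e-04 -3.000e-04]]
top 129 71 [-0.2017  0.1269 -0.1388] 0.002225782570453448
scene 54 19 [-0.198   0.1313 -0.1275] 0.0019656667163095217
both 183 90 [-0.2008  0.128  -0.1444] 0.002648071245891682
```

View pics/w1.png

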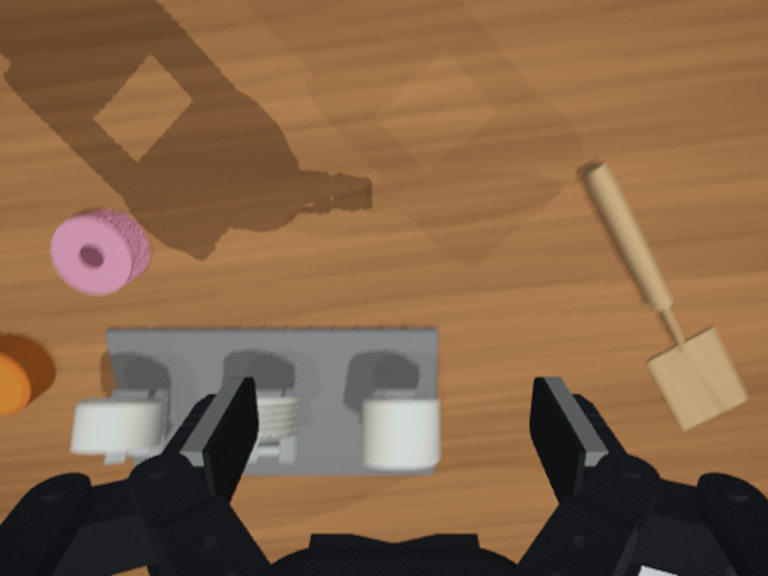

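The wrist view shows the drum at (402,432), the grooved wheel at (278,415) and the cap at (120,425). The jaws run parallel to the rack. I'll fit the drum and rack from this depth.

```bash
python3 - <<'E'
from h import *
from scipy.optimize import least_squares
Z=np.load("w1.npz");W=Z["W"];g=Z["f"].astype(int)
m=np.zeros(W.shape[:2],bool);m[215:318,65:300]=1
m&=(abs(W[...,2]-.008)<.005)&(g.max(-1)-g.min(-1)<20)
pts=W[m][:,:2].astype(np.float32);print("rack",cv2.minAreaRect(pts),np.ptp(pts,0))
Wt=np.load("top0.npz")["W"];Ws=np.load("scene0.npz")["W"]
V=[W.reshape(-1,3),Wt.reshape(-1,3),Ws.reshape(-1,3)]
ps=-.1215
for n,c,L in(("drum",(.5169,.3155,.0675),.05),("wheel",(.4944,.2024,.0625),.03),("cap",(.484,.0878,.0645),.038)):
  c=np.array(c);a=np.array([np.cos(ps)*.866,np.sin(ps)*.866,.5]);e=np.array([-np.sin(ps),np.cos(ps),0]);u=np.cross(a,e)
  for i,P in enumerate(V):
    D=P-c;s=D@a;y=D@e;z=D@u
    k=(np.hypot(y,z)>.02)&(np.hypot(y,z)<.042)&(z>0)&(abs(s)<L/2+.012)
    k2=k&(abs(s)<L/2-.003)
    if k2.sum()<30: print(n,i,"few",k2.sum());continue
    r=least_squares(lambda p:np.hypot(y[k2]-p[0],z[k2]-p[1])-.032,[0,0],loss="soft_l1",f_scale=.003)
    print(n,i,k2.sum(),"lat,up err mm",(r.x*1000).round(1),"axial range",np.percentile(s[k],[3,97]).round(3))
E
```

```text
rack ((0.5602585673332214, 0.19620965421199799), (0.29905223846435547, 0.15750770270824432), 83.14401245117188) [0.18922704 0.3105449 ]
drum 0 104 lat,up err mm [  2.  -20.4] axial range [0.01  0.036]
drum 1 few 5
drum 2 few 1
wheel 0 few 0
wheel 1 few 0
wheel 2 few 0
cap 0 few 3
cap 1 few 0
cap 2 few 0
```

```bash
python3 - <<'E'
from h import *
Z=np.load("w1.npz");W=Z["W"]
for n,u,vs in(("drum",267,range(262,316,5)),("cap",80,range(262,306,5)),("wheel",186,range(255,310,5))):
  print(n);print(np.c_[list(vs),(W[list(vs),u]*1000).round(0)])
T=np.load("top0.npz")["W"]
for n,u,vs in(("drum",160,range(176,206,3)),("wheel",193,range(180,208,3)),("cap",225,range(182,210,3))): print(n);print((T[list(vs),u]*1000).round(0))
E
```

```text
drum
[[262. 542. 314.  40.]
 [267. 521. 316.  84.]
 [272. 526. 315.  86.]
 [277. 531. 314.  89.]
 [282. 536. 314.  91.]
 [287.  nan  nan  nan]
 [292. 545. 313.  97.]
 [297. 550. 312.  99.]
 [302. 554. 311. 102.]
 [307. 558. 311. 106.]
 [312. 647. 302.   8.]]
cap
[[262. 512.  75.  41.]
 [267. 498. 101.  79.]
 [272. 503. 101.  83.]
 [277. 507. 102.  86.]
 [282. 512. 102.  89.]
 [287. 517. 101.  91.]
 [292. 522. 101.  94.]
 [297. 526. 102.  97.]
 [302. 564.  66.  53.]]
wheel
[[255. 538. 201.   7.]
 [260. 526. 211.  40.]
 [265. 511. 222.  78.]
 [270. 517. 221.  78.]
 [275. 521. 222.  84.]
 [280. 527. 221.  84.]
 [285. 531. 221.  87.]
 [290. 536. 220.  90.]
 [295. 576. 202.  44.]
 [300. 583. 201.  46.]
 [305. 619. 185.   8.]]
drum
[[622. 326.  10.]
 [611. 327.   8.]
 [587. 312.  69.]
 [573. 308.  88.]
 [559. 304. 103.]
 [550. 304. 100.]
 [541. 306.  91.]
 [531. 307.  87.]
 [521. 308.  82.]
 [522. 326.   1.]]
wheel
[[605. 204.   6.]
 [595. 205.   2.]
 [577. 200.  35.]
 [572. 204.   6.]
 [550. 196.  65.]
 [536. 193.  87.]
 [525. 193.  87.]
 [516. 193.  82.]
 [516. 204.   4.]
 [504. 203.  10.]]
cap
[[596.  86.   4.]
 [584.  86.   7.]
 [566.  84.  47.]
 [555.  84.  49.]
 [541.  83.  62.]
 [524.  81. 103.]
 [516.  82.  92.]
 [505.  82.  95.]
 [496.  83.  80.]
 [495.  86.   7.]]
```

```bash
python3 - <<'E'
from h import *
from scipy.optimize import least_squares
V=[np.load(f+".npz")["W"].reshape(-1,3) for f in("w1","top0","scene0")]
ps=-.1215
off=.039*np.array([np.cos(ps),np.sin(ps),0])
for n,c,L in(("drum",(.5169,.3155,.0675),.05),("wheel",(.4944,.2024,.0625),.03),("cap",(.484,.0878,.0645),.038)):
  c=np.array(c)+off;a=np.array([np.cos(ps)*.866,np.sin(ps)*.866,.5]);e=np.array([-np.sin(ps),np.cos(ps),0]);u=np.cross(a,e)
  print(n,"nominal",(c*1000).round(1))
  for i,P in enumerate(V):
    D=P-c;s=D@a;y=D@e;z=D@u;rr=np.hypot(y,z)
    k=(rr>.022)&(rr<.042)&(z>0)&(abs(s)<L/2+.012)
    k2=k&(abs(s)<L/2-.003)
    if k2.sum()<30: print(i,"few",k2.sum());continue
    r=least_squares(lambda p:np.hypot(y[k2]-p[0],z[k2]-p[1])-.032,[0,0],loss="soft_l1",f_scale=.003)
    print(i,k2.sum(),"lat,up err mm",(r.x*1000).round(1),"axial range",np.percentile(s[k],[3,97]).round(3), "L/2",L/2)
E
```

```text
drum nominal [555.6 310.8  67.5]
0 2094 lat,up err mm [ 2.1 -0.8] axial range [-0.024  0.023] L/2 0.025
1 211 lat,up err mm [-0.5 -1.5] axial range [-0.022  0.026] L/2 0.025
2 59 lat,up err mm [0.5 1.3] axial range [-0.017  0.034] L/2 0.025
wheel nominal [533.1 197.7  62.5]
0 526 lat,up err mm [-0.  -3.9] axial range [-0.015  0.014] L/2 0.015
1 118 lat,up err mm [-0.1 -3.8] axial range [-0.012  0.017] L/2 0.015
2 41 lat,up err mm [ 2.5 -0.8] axial range [-0.017  0.022] L/2 0.015
cap nominal [522.7  83.1  64.5]
0 1635 lat,up err mm [ 2.  -1.2] axial range [-0.018  0.018] L/2 0.019
1 151 lat,up err mm [-0.5 -2. ] axial range [-0.015  0.021] L/2 0.019
2 39 lat,up err mm [2.3 1.7] axial range [-0.013  0.024] L/2 0.019
```

servo_tool:
  motion:
    - [85,20,-30.9,1.2,0]
    - [85,20,-30.9,1.2,0]
    - [85,20,-30.9,1.2,0]
    - [85,20,-30.9,1.1,0]
    - [85,20,-30.9,1.1,0]
    - [85,30,0,0,0]
    - [85,30,0,0,0]
    - [85,30,0,0,0]
    - [85,27,0,0,0]
    - [85,0,0,0,0]

```text
time_s: 1.82
position: [0.5521, 0.3117, 0.0361]
ee_rot: [[-0.008, -0.993, 0.122], [-0.004, 0.122, 0.993], [-1.0, 0.008, -0.005]]
contact_force: [-0.6, -0.9, -0.0]
width: 0.0848
```

servo_tool:
  motion:
    - [85,0,0,0,0]
    - [45,0,0,0,0]
    - [45,0,0,0,0]
    - [45,0,0,0,0]
    - [45,0,0,0,0]
    - [45,0,0,0,0]
    - [45,0,0,0,0]

```text
time_s: 2.4
position: [0.5556, 0.3126, 0.045]
ee_rot: [[0.002, -0.993, 0.122], [-0.0, 0.122, 0.993], [-1.0, -0.002, 0.0]]
contact_force: [-2.6, -4.7, 5.9]
width: 0.0631
```

servo_tool:
  motion:
    - [45,-20,0,0,0]
    - [45,-36,0,0,0]
    - [45,-36,0,0,0]
    - [45,-36,0,0,0]
    - [45,-9,-0.5,-20,0.018]
    - [45,-9,-0.5,-36,0]
    - [45,-9,-0.5,-36,0]
    - [45,-9,-0.5,-36,0]
    - [45,-9,-0.5,-36,0]
    - [45,-9,-0.5,-36,0]

```text
time_s: 3.23
position: [0.5297, 0.1131, 0.226]
ee_rot: [[0.002, -0.99, 0.139], [0.0, 0.139, 0.99], [-1.0, -0.002, 0.001]]
contact_force: [1.3, -0.8, -2.0]
width: 0.0633
```

servo_tool:
  motion:
    - [45,-9,-0.5,-38,0]
    - [45,-9,-0.5,-38,0]
    - [45,-9,-0.5,-38,0]
    - [45,-9,-0.5,-38,0]
    - [45,-9,-0.5,-38,0]
    - [45,-9,-0.5,-38,0]
    - [45,-9,-0.5,-38,0]
    - [45,-9,-0.5,-38,0]
    - [45,0,0,-10,0]
    - [45,0,0,0,0]

```text
time_s: 4.07
position: [0.4899, -0.1995, 0.2975]
ee_rot: [[0.002, -0.99, 0.143], [-0.001, 0.143, 0.99], [-1.0, -0.002, -0.001]]
contact_force: [0.9, 0.4, -0.6]
width: 0.0633
```

```bash
python3 - <<'E'
from h import *
st(); c,W=cam("wrist"); save("pics/w2.png",c["frame"],1.5); np.savez("w2.npz",f=c["frame"],W=W)
E
```

```text
t 4.07 pos [ 489.9 -199.5  297.5] yawz 1.4268 F [ 0.9  0.4 -0.6] M [ 0.01 -0.    0.05] w 63.3
```

View pics/w2.png

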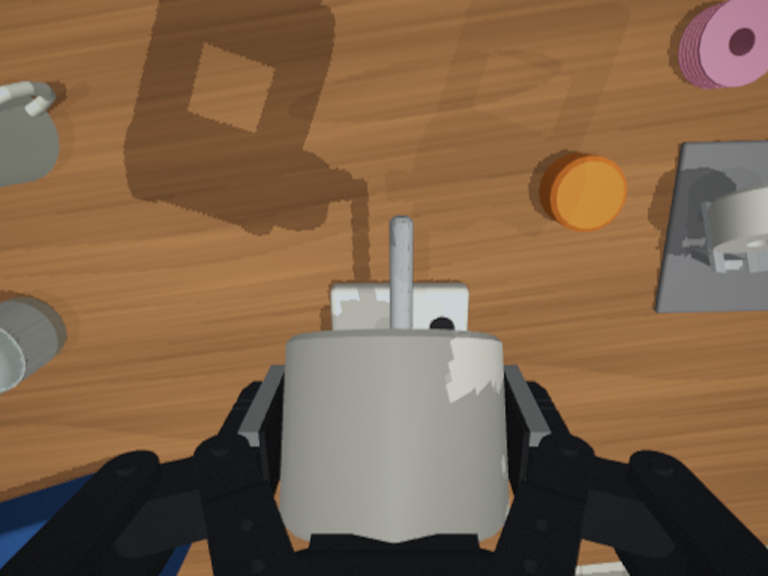

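The view shows the drum held at (395,430), still tilted. The spindle runs from its tip at (400,217) down to the drum's edge. I'll fit the spindle and the held drum.

```bash
cat >> h.py <<'E'
from scipy.optimize import least_squares
def spindle(W,zlo=.1,zhi=.16,xmax=.57):
    P=W.reshape(-1,3);P=P[np.isfinite(P).all(1)]
    ps0=-.14;o=np.array([.52,-.2008]);d=np.array([np.cos(ps0),np.sin(ps0)]);e=np.array([-d[1],d[0]])
    l=(P[:,:2]-o)@e;s=(P[:,:2]-o)@d
    P=P[(abs(l)<.02)&(P[:,2]>zlo)&(P[:,2]<zhi)&(P[:,0]<xmax)&(s>-.08)]
    f=lambda p:np.hypot((P[:,:2]-[.52,p[0]])@[-np.sin(p[2]),np.cos(p[2])],P[:,2]-p[1])-.008
    r=least_squares(f,[-.2,.128,-.14],loss="soft_l1",f_scale=.002)
    k=abs(r.fun)<.004; s=(P[k][:,:2]-[.52,r.x[0]])@[np.cos(r.x[2]),np.sin(r.x[2])]
    print("spindle n",k.sum(),"y@.52,z,yaw",r.x.round(4),"s tip",np.percentile(s,[0,1,2,5]).round(4)); return r.x
def part(W,L,tcp):  # held part near tcp: fit center(lat,x,z) & pitch
    s=arm.get_state();R=s["ee_rot"];a=-R[:,1];e=R[:,2];o=s["position"]+np.array([0,0,.025])
    D=W.reshape(-1,3)-o;x=D@a;y=D@e;z=D[:,2]
    k=(np.hypot(y,z)<.06)&(abs(y)<.026)&(abs(x)<.05)&(z>.008);x,y,z=x[k],y[k],z[k]
    f=lambda p:np.hypot(y-p[0],(z-p[1])*np.cos(p[2])-x*np.sin(p[2]))-.032
    r=least_squares(f,[0,0,.3],loss="soft_l1",f_scale=.002);g=abs(r.fun)<.004
    ax=x*np.cos(r.x[2])+(z-r.x[1])*np.sin(r.x[2])
    print("part n",g.sum(),"lat,up mm",(r.x[:2]*1000).round(1),"pitch deg",np.degrees(r.x[2]).round(1),"axial mm",(np.percentile(ax[g],[2,98])*1000).round(1)); return r.x
E
python3 - <<'E'
from h import *
W=np.load("w2.npz")["W"]; spindle(W); part(W,.05,None)
print((W[[141,143,144,145,146,147,149,155],267]*1000).round(0))
E
```

```text
spindle n 1142 y@.52,z,yaw [-0.1989  0.1267 -0.1393] s tip [-0.0527 -0.0518 -0.0511 -0.0492]
part n 17843 lat,up mm [-1.5 -1.9] pitch deg 36.3 axial mm [-19.5  24.3]
[[ 490. -193.    0.]
 [  nan   nan   nan]
 [ 468. -192.  130.]
 [ 469. -192.  132.]
 [ 469. -192.  133.]
 [ 470. -192.  134.]
 [ 472. -192.  135.]
 [ 478. -193.  134.]]
```

servo_tool:
  motion:
    - [45,0,22.4,2,-0.005]
    - [45,0,22.4,2,0]
    - [45,15,22.4,2,0]
    - [45,31,0,0,0]
    - [45,31,0,0,0]
    - [45,31,0,0,0]
    - [45,31,0,0,0]
    - [45,31,0,0,0]
    - [45,23.5,0,0,0]
    - [45,0,0,0,0]

```text
time_s: 4.95
position: [0.4221, -0.1789, 0.0977]
ee_rot: [[-0.008, -0.991, 0.132], [0.005, 0.132, 0.991], [-1.0, 0.009, 0.004]]
contact_force: [-0.1, 0.0, -1.8]
width: 0.0633
```

```bash
python3 - <<'E'
from h import *
st(); c,W=cam("wrist"); np.savez("w3.npz",f=c["frame"],W=W); part(W,.05,None)
save("pics/w3.png",c["frame"],1.2)
E
```

```text
t 4.95 pos [ 422.1 -178.9   97.7] yawz 1.438 F [-0.1  0.  -1.8] M [ 0.04 -0.01  0.01] w 63.3
part n 8293 lat,up mm [  0.6 -22.3] pitch deg 73.9 axial mm [26.1 69.4]
```

View pics/w3.png

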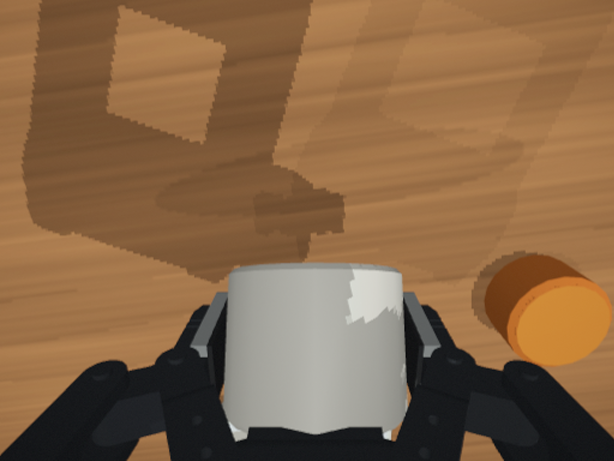

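```bash
python3 - <<'E'
from h import *
s=st();R=s["ee_rot"]
for n,tcp in(("w2",[.4899,-.1995,.2975]),("w3",s["position"])):
  W=np.load(n+".npz")["W"]; D=W-np.array(tcp)-[0,0,.024]
  x=D@-R[:,1];y=D@R[:,2];z=D[...,2]
  for v in(224,228,240,260,280,300,320,340,350): print(n,v,[(round(1000*x[v,u],1),round(1000*y[v,u],1),round(1000*z[v,u],1)) for u in(262,300)])
E
```

```text
t 5.0 pos [ 423.5 -179.8  100.9] yawz 1.4379 F [-0.7  0.4 -1. ] M [-0.06  0.03  0.01] w 63.1
w2 224 [(np.float64(-35.1), np.float64(0.5), np.float64(14.9)), (np.float64(-33.4), np.float64(14.3), np.float64(11.7))]
w2 228 [(np.float64(-33.5), np.float64(0.5), np.float64(14.8)), (np.float64(-32.4), np.float64(14.2), np.float64(12.8))]
w2 240 [(np.float64(-30.7), np.float64(0.5), np.float64(18.5)), (np.float64(-27.8), np.float64(14.3), np.float64(13.3))]
w2 260 [(np.float64(-23.9), np.float64(0.4), np.float64(20.3)), (np.float64(-21.9), np.float64(14.0), np.float64(17.4))]
w2 280 [(np.float64(-18.5), np.float64(0.3), np.float64(24.3)), (np.float64(-16.0), np.float64(13.8), np.float64(20.9))]
w2 300 [(np.float64(-12.7), np.float64(0.3), np.float64(27.3)), (np.float64(-10.5), np.float64(13.5), np.float64(24.7))]
w2 320 [(np.float64(-8.0), np.float64(0.2), np.float64(31.5)), (np.float64(-5.1), np.float64(13.3), np.float64(28.3))]
w2 340 [(np.float64(-2.5), np.float64(0.2), np.float64(34.4)), (np.float64(-0.1), np.float64(13.0), np.float64(32.1))]
w2 350 [(np.float64(1.0), np.float64(0.1), 
[... 452 characters left out ...]
64(-25.5), np.float64(0.6), np.float64(18.4)), (np.float64(-23.7), np.float64(14.1), np.float64(15.5))]
w3 280 [(np.float64(-19.9), np.float64(0.6), np.float64(22.0)), (np.float64(-17.3), np.float64(14.1), np.float64(18.2))]
w3 300 [(np.float64(-13.3), np.float64(0.6), np.float64(23.9)), (np.float64(-11.9), np.float64(13.8), np.float64(22.1))]
w3 320 [(np.float64(-8.2), np.float64(0.6), np.float64(27.6)), (np.float64(-6.5), np.float64(13.6), np.float64(25.7))]
w3 340 [(np.float64(-2.6), np.float64(0.6), np.float64(30.5)), (np.float64(-0.3), np.float64(13.6), np.float64(28.1))]
w3 350 [(np.float64(0.1), np.float64(0.6), np.float64(32.0)), (np.float64(3.4), np.float64(13.6), np.float64(28.7))]
```

servo_tool:
  motion:
    - [45,0,0,0,0]
    - [45,0,0,0,0]
    - [45,0,0,0,0]
    - [45,0,0,0,0]

```text
time_s: 5.33
position: [0.4254, -0.1821, 0.1044]
ee_rot: [[0.003, -0.991, 0.134], [-0.001, 0.134, 0.991], [-1.0, -0.003, -0.001]]
contact_force: [0.2, 0.1, -1.5]
width: 0.0627
```

```bash
cat >> h.py <<'E'
TIP=np.array([468,-191.6,127.]);PS=-.1393
def rel():
    s=st();d=s["position"]*1000-TIP
    print("s,lat,z rel tip",np.round([d[0]*np.cos(PS)+d[1]*np.sin(PS),-d[0]*np.sin(PS)+d[1]*np.cos(PS),d[2]],1),"yaw err",round(float(np.arctan2(s["ee_rot"][1,2],s["ee_rot"][0,2])-np.pi/2-PS),4))
E
python3 -c "
from h import *
rel()"
```

```text
t 5.33 pos [ 425.4 -182.1  104.4] yawz 1.4361 F [ 0.2  0.1 -1.5] M [0.02 0.02 0.03] w 62.7
s,lat,z rel tip [-43.5   3.5 -22.6] yaw err 0.0046
```

servo_tool:
  motion:
    - [45,-1.6,-3,-4,0.005]
    - [45,0,-3,0,0]
    - [45,0,0,0,0]
    - [45,0,-2,0,0]
    - [45,-1,-2,0,0]
    - [45,-3,-1,0,0]
    - [45,-3,-1,0,0]
    - [45,-3,-1.4,0,0]
    - [45,-3,-1.4,0,0]
    - [45,0,0,0,0]

```text
time_s: 6.17
position: [0.4339, -0.1864, 0.113]
ee_rot: [[-0.015, -0.99, 0.14], [0.005, 0.14, 0.99], [-1.0, 0.016, 0.003]]
contact_force: [-14.5, 2.2, -12.1]
width: 0.0631
```

```bash
cat >> h.py <<'E'
def pitch(tag,v0=224,v1=350,show=False):
    s=arm.get_state();R=s["ee_rot"];c,W=cam("wrist");D=W-s["position"]-[0,0,.024]
    x=(D@-R[:,1])*1000;y=(D@R[:,2])*1000;z=D[...,2]*1000
    k=np.zeros(x.shape,bool);k[v0:v1,258:268]=1;k&=np.isfinite(x)&(z>0)&(z<60);k&=abs(x)<45
    p=np.polyfit(x[k],z[k],1);g=abs(np.polyval(p,x[k])-z[k])<4;p=np.polyfit(x[k][g],z[k][g],1)
    print(tag,"pitch",np.degrees(np.arctan(p[0])).round(1),"z at x=0",p[1].round(1),"x range",np.percentile(x[k][g],[1,99]).round(1))
    if show: save(f"pics/{tag}.png",c["frame"],1.2)
    return c,W
E
python3 -c "
from h import *
rel();pitch('d1')"
```

```text
t 6.17 pos [ 433.9 -186.4  113. ] yawz 1.4305 F [-14.5   2.2 -12.1] M [ 0.37  2.77 -0.  ] w 63.1
s,lat,z rel tip [-34.5   0.4 -14. ] yaw err -0.0009
d1 pitch 28.0 z at x=0 33.9 x range [-34.3   1.6]
```

servo_tool:
  motion:
    - [45,-0.5,-1.5,0,0]
    - [45,-0.5,-1.5,0,0]
    - [45,-0.5,-1.5,0,0]
    - [45,-0.5,-1.5,0,0]
    - [45,0,0,0,0]
    - [45,0,0,0,0]

```text
time_s: 6.72
position: [0.4344, -0.1864, 0.1134]
ee_rot: [[-0.03, -0.99, 0.141], [0.009, 0.141, 0.99], [-0.999, 0.031, 0.005]]
contact_force: [-43.2, 6.1, -2.1]
width: 0.0629
```

```bash
python3 -c "
from h import *
rel();pitch('d2')"
```

```text
t 6.72 pos [ 434.4 -186.4  113.4] yawz 1.4296 F [-43.2   6.1  -2.1] M [1.01 7.19 0.02] w 62.9
s,lat,z rel tip [-34.    0.5 -13.6] yaw err -0.0019
d2 pitch 27.1 z at x=0 33.7 x range [-34.1   1.7]
```

Tip-push did not turn the drum in the grip at 43 N, so I stop there, well under the machine limit. Instead I'll set the drum on the counter clear of the spindle, let it settle level between the fingers, and regrip it.

servo_tool:
  motion:
    - [45,0,20,0,0]
    - [45,0,30,0,0]
    - [45,10,20,0,0]
    - [45,30,0,0,0]
    - [45,30,0,0,0]
    - [45,20,0,0,0]
    - [45,8,0,0,0]
    - [45,0,0,0,0]
    - [45,0,0,0,0]
    - [45,0,0,0,0]

```text
time_s: 7.6
position: [0.3766, -0.1796, 0.0231]
ee_rot: [[0.003, -0.99, 0.139], [-0.001, 0.139, 0.99], [-1.0, -0.003, -0.001]]
contact_force: [-0.4, 0.8, -0.9]
width: 0.0628
```

```bash
python3 -c "
from h import *
rel();pitch('d3')"
```

```text
t 7.6 pos [ 376.6 -179.6   23.1] yawz 1.4311 F [-0.4  0.8 -0.9] M [-0.01 -0.03 -0.01] w 62.8
s,lat,z rel tip [ -92.2   -0.8 -103.9] yaw err -0.0004
d3 pitch 29.4 z at x=0 34.4 x range [-34.7   0.7]
```

servo_tool:
  motion:
    - [45,3,0,0,0]
    - [45,2,0,0,0]
    - [45,0,0,0,0]
    - [68,0,0,0,0]
    - [72,0,0,0,0]
    - [72,0,0,0,0]
    - [72,0,0,0,0]
    - [72,0,0,0,0]

```text
time_s: 8.32
position: [0.3753, -0.179, 0.0163]
ee_rot: [[-0.0, -0.99, 0.139], [0.0, 0.139, 0.99], [-1.0, 0.0, 0.0]]
contact_force: [0.7, 0.4, -0.1]
width: 0.0717
```

```bash
python3 -c "
from h import *
rel();pitch('d4',150,350,True)"
```

```text
t 8.32 pos [ 375.3 -179.    16.3] yawz 1.4309 F [ 0.7  0.4 -0.1] M [-0.03  0.01  0.  ] w 71.7
s,lat,z rel tip [ -93.5   -0.3 -110.7] yaw err -0.0006
d4 pitch 31.1 z at x=0 18.6 x range [-5.5 12.2]
```

View pics/d4.png

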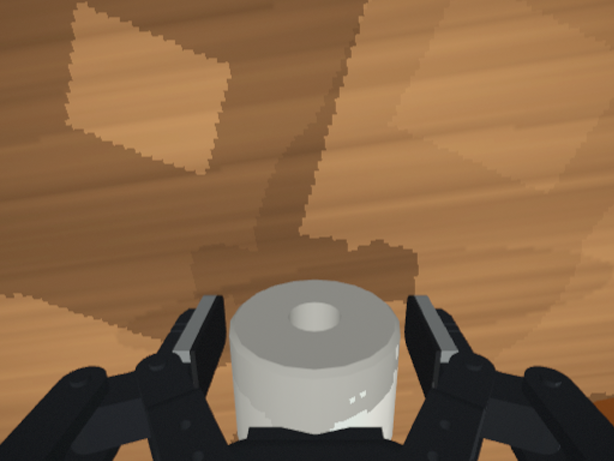

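```bash
cat >> h.py <<'E'
def plane(W,box,R,p):  # plane fit in tool-ish axes (axial, lat, up) mm rel TCP
    v0,v1,u0,u1=box;D=(W[v0:v1,u0:u1].reshape(-1,3)-p)*1000;D=D[np.isfinite(D).all(1)]
    Q=np.c_[D@-R[:,1],D@R[:,2],D[:,2]];m=np.median(Q,0);Q=Q[np.linalg.norm(Q-m,axis=1)<40]
    n=np.linalg.svd(Q-Q.mean(0))[2][2];return Q.mean(0).round(1),(n*np.sign(n[2])).round(3),Q
E
python3 - <<'E'
from h import *
s=arm.get_state();c,W=cam("wrist");np.savez("w4.npz",f=c["frame"],W=W)
R=s["ee_rot"];p=s["position"]
print(plane(W,(275,300,230,295),R,p)[:2], "face")
print(plane(W,(315,350,255,270),R,p)[:2], "side strip")
D=(W-p)*1000
for v in(234,240,245,275,290,303,308,312,320,330,345,352): print(v,[ (D[v,262]@a).round(1) for a in(-R[:,1],R[:,2],np.array([0,0,1]))])
E
```

```text
(array([-4.8,  0. , 33.4]), array([1.   , 0.003, 0.019])) face
(array([ 5.1, -0. , 47.1]), array([0.005, 0.001, 1.   ])) side strip
234 [np.float64(-4.8), np.float64(0.0), np.float64(-12.5)]
240 [np.float64(-4.9), np.float64(0.0), np.float64(-5.6)]
245 [np.float64(-4.6), np.float64(0.0), np.float64(-1.0)]
275 [np.float64(8.9), np.float64(-0.0), np.float64(5.0)]
290 [np.float64(-4.9), np.float64(0.0), np.float64(35.7)]
303 [np.float64(-4.4), np.float64(0.0), np.float64(42.7)]
308 [np.float64(-4.2), np.float64(0.0), np.float64(45.3)]
312 [np.float64(-3.6), np.float64(0.0), np.float64(46.6)]
320 [np.float64(-1.3), np.float64(-0.0), np.float64(48.1)]
330 [np.float64(3.0), np.float64(-0.0), np.float64(48.3)]
345 [np.float64(10.9), np.float64(-0.0), np.float64(47.3)]
352 [np.float64(14.2), np.float64(-0.0), np.float64(47.4)]
```

servo_tool:
  motion:
    - [78,0,0,0,0]
    - [78,0,-10,0,0]
    - [78,5,-10,0,0]
    - [78,4,0,0,0]
    - [78,0,0,0,0]
    - [78,0,0,0,0]
    - [45,0,0,0,0]
    - [45,0,0,0,0]
    - [45,0,0,0,0]
    - [45,0,0,0,0]

```text
time_s: 9.25
position: [0.3952, -0.1819, 0.0077]
ee_rot: [[0.0, -0.99, 0.139], [-0.0, 0.139, 0.99], [-1.0, -0.0, -0.0]]
contact_force: [-0.8, 0.3, 2.2]
width: 0.0627
```

```bash
python3 -c "
from h import *
rel();c,W=cam('wrist');s=arm.get_state()
print(plane(W,(315,350,255,270),s['ee_rot'],s['position'])[:2]);print(plane(W,(275,295,215,235),s['ee_rot'],s['position'])[:2])"
```

```text
t 9.25 pos [ 395.2 -181.9    7.7] yawz 1.4309 F [-0.8  0.3  2.2] M [ 0.04  0.15 -0.06] w 62.7
s,lat,z rel tip [ -73.5   -0.5 -119.3] yaw err -0.0006
(array([-2.9, -0. , 55.8]), array([ 0.015, -0.028,  0.999]))
(array([-19.8, -12.3,  53. ]), array([-0.022, -0.466,  0.884]))
```

servo_tool:
  motion:
    - [45,-20,0,0,0]
    - [45,-35,0,0,0]
    - [45,-30,0,0,0]
    - [45,-10,0,0.3,0]
    - [45,0,-20,0,0]
    - [45,0,-20,0,0]
    - [45,0,0,0,0]
    - [45,0,0,0,0]
    - [45,0,0,0,0]
    - [45,0,0,0,0]

```text
time_s: 10.13
position: [0.434, -0.1868, 0.1017]
ee_rot: [[-0.001, -0.99, 0.14], [0.001, 0.139, 0.99], [-1.0, 0.001, 0.0]]
contact_force: [0.5, -0.0, -0.7]
width: 0.0632
```

```bash
python3 -c "
from h import *
rel();c,W=cam('wrist');s=arm.get_state()
print(plane(W,(315,350,255,270),s['ee_rot'],s['position'])[:2])"
```

```text
t 10.13 pos [ 434.  -186.8  101.7] yawz 1.4308 F [ 0.5 -0.  -0.7] M [-0.01  0.02  0.04] w 63.2
s,lat,z rel tip [-34.3   0.  -25.3] yaw err -0.0007
(array([-3.1,  0. , 55.6]), array([ 0.017, -0.057,  0.998]))
```

servo_tool:
  motion:
    - [45,-1,-5,0,0]
    - [45,0,-5,0,0]
    - [45,0,-5,0,0]
    - [45,0,-5,0,0]
    - [45,0,-5,0,0]
    - [45,0,-5,0,0]
    - [45,0,-5,0,0]
    - [45,0,0,0,0]
    - [45,0,0,0,0]

```text
time_s: 10.93
position: [0.4696, -0.1919, 0.1032]
ee_rot: [[-0.0, -0.99, 0.139], [0.0, 0.139, 0.99], [-1.0, 0.0, 0.0]]
contact_force: [-0.5, -0.1, -1.6]
width: 0.0635
```

servo_tool:
  motion:
    - [45,0,-8,0,0]
    - [45,0,-9,0,0]
    - [45,0,-9,0,0]
    - [45,0,-9,0,0]
    - [45,0,-9,0,0]
    - [45,0,-9,0,0]
    - [45,0,-9,0,0]
    - [45,0,-8,0,0]
    - [45,0,0,0,0]
    - [45,0,0,0,0]

```text
time_s: 11.77
position: [0.5389, -0.2016, 0.1032]
ee_rot: [[-0.0, -0.99, 0.139], [0.0, 0.139, 0.99], [-1.0, 0.0, 0.0]]
contact_force: [-1.4, -0.3, -0.8]
width: 0.063
```

servo_tool:
  motion:
    - [45,0,-3,0,0]
    - [45,0,-3,0,0]
    - [45,0,-3,0,0]
    - [45,0,-2,0,0]
    - [45,0,-2,0,0]
    - [45,0,0,0,0]
    - [45,0,0,0,0]

```text
time_s: 12.35
position: [0.55, -0.2032, 0.1035]
ee_rot: [[-0.005, -0.99, 0.14], [0.001, 0.14, 0.99], [-1.0, 0.005, 0.0]]
contact_force: [-10.3, 3.3, 4.9]
width: 0.0632
```

```bash
python3 -c "
from h import *
rel()"
```

```text
t 12.35 pos [ 550.  -203.2  103.5] yawz 1.4307 F [-10.3   3.3   4.9] M [ 0.33  1.61 -0.06] w 63.2
s,lat,z rel tip [ 82.8  -0.1 -23.5] yaw err -0.0008
```

servo_tool:
  motion:
    - [45,0,-2,0,0]
    - [45,0,-1,0,0]
    - [45,0,0,0,0]
    - [45,0,2,0,0]
    - [80,0,0,0,0]
    - [80,0,0,0,0]
    - [80,0,0,0,0]
    - [85,0,0,0,0]
    - [85,-15,0,0,0]
    - [85,-30,0,0,0]

```text
time_s: 13.18
position: [0.5509, -0.2028, 0.1446]
ee_rot: [[-0.007, -0.99, 0.139], [0.003, 0.139, 0.99], [-1.0, 0.008, 0.002]]
contact_force: [0.2, -0.0, -1.2]
width: 0.0851
```

servo_tool:
  motion:
    - [85,-30,0,0,0]
    - [85,-30,0,0,0]
    - [85,-30,0,0,0]
    - [85,-20,0,30,0]
    - [85,0,0,38,0]
    - [85,0,0,38,0]
    - [85,0,0,38,0]
    - [85,0,0,38,0]
    - [85,0,0,38,0]
    - [85,0,0,0,0]

```text
time_s: 14.02
position: [0.5837, 0.0205, 0.2584]
ee_rot: [[0.001, -0.991, 0.133], [0.002, 0.133, 0.991], [-1.0, -0.0, 0.002]]
contact_force: [-0.2, -1.5, -0.1]
width: 0.0851
```

```bash
python3 - <<'E'
from h import *
st(); c,W=cam("top"); P=W.reshape(-1,3)*1000-TIP
s=P[:,0]*np.cos(PS)+P[:,1]*np.sin(PS);l=-P[:,0]*np.sin(PS)+P[:,1]*np.cos(PS);z=P[:,2]
k=(abs(l)<20)&(z>20)&(z<45)&(s<112)&(s>40);print("drum s",np.percentile(s[k],[1,99]).round(1),"top z",np.median(z[k]))
im=cv2.resize(c["frame"][120:240,140:340],(800,480),interpolation=cv2.INTER_CUBIC);save("pics/t2.png",im)
# next: wheel
print("shift to wheel hover tool", shift([533,198,150]))
E
```

```text
t 14.02 pos [583.7  20.5 258.4] yawz 1.4377 F [-0.2 -1.5 -0.1] M [ 0.02  0.03 -0.01] w 85.1
drum s [ 58.6 111.1] top z 27.614412950189347
shift to wheel hover tool [108.5  74.4 171.9]
```

View pics/t2.png

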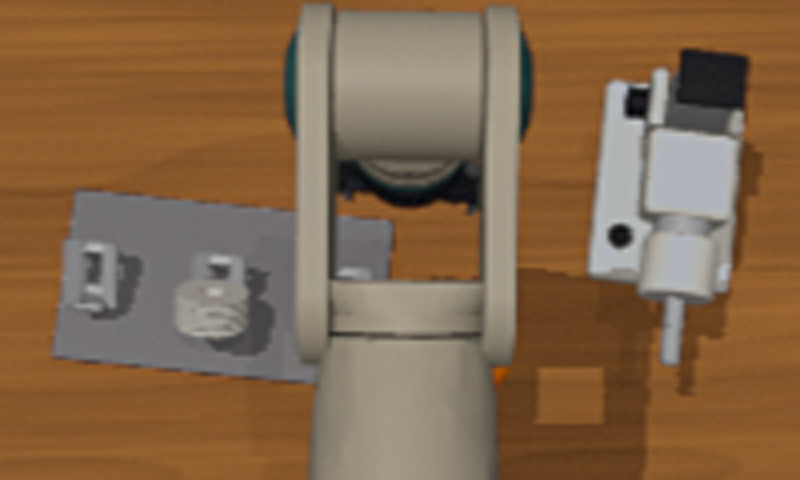

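Drum is home: its top lies 27.6 mm above the nominal axis, spanning s = 58.6 to 111, against the shoulder. In the picture the drum is on the spindle at (680,265) and the wheel remains at (212,308). Next is the wheel, the white grooved one, not the pink.

servo_tool:
  motion:
    - [85,14,12.4,34.8,0]
    - [85,18,12.4,34.8,0]
    - [85,18,12.4,34.8,0]
    - [85,18,12.4,34.8,0]
    - [85,18,12.4,34.8,-0.0185]
    - [85,0,0,0,0]
    - [85,0,0,0,0]
    - [85,0,0,0,0]

```text
time_s: 14.73
position: [0.5468, 0.1942, 0.1729]
ee_rot: [[0.001, -0.993, 0.122], [-0.0, 0.122, 0.993], [-1.0, -0.001, -0.0]]
contact_force: [0.7, -0.1, 0.2]
width: 0.0848
```

```bash
python3 -c "
from h import *
st();print(shift([545.1,196.2,44.5]))"
```

```text
t 14.73 pos [546.8 194.2 172.9] yawz 1.4487 F [ 0.7 -0.1  0.2] M [-0.05 -0.06  0.  ] w 84.8
[128.4   2.    1.8]
```

servo_tool:
  motion:
    - [85,30,2,1.8,0]
    - [85,35,0,0,0]
    - [85,35,0,0,0]
    - [85,20,0,0,0]
    - [85,8.4,0,0,0]
    - [85,0,0,0,0]
    - [85,0,0,0,0]
    - [85,0,0,0,0]
    - [45,0,0,0,0]
    - [45,0,0,0,0]

```text
time_s: 15.57
position: [0.5455, 0.1976, 0.0459]
ee_rot: [[0.003, -0.993, 0.121], [0.002, 0.121, 0.993], [-1.0, -0.003, 0.002]]
contact_force: [3.1, 26.4, 26.1]
width: 0.0633
```

servo_tool:
  motion:
    - [45,0,0,0,0]
    - [45,0,0,0,0]
    - [45,0,0,0,0]
    - [45,-20,0,0,0]
    - [45,-35,0,0,0]
    - [45,-35,0,0,0]
    - [45,-35,0,0,0]
    - [45,0,0,0,0]
    - [45,0,0,0,0]

```text
time_s: 16.32
position: [0.5455, 0.1975, 0.1721]
ee_rot: [[0.006, -0.993, 0.121], [0.002, 0.121, 0.993], [-1.0, -0.005, 0.002]]
contact_force: [0.0, 0.4, -1.5]
width: 0.0627
```

```bash
python3 - <<'E'
from h import *
s=st();c,W=cam("wrist");R=s["ee_rot"];D=(W-s["position"])*1000
save("pics/wh1.png",c["frame"],1.2)
for v in range(190,360,10): print(v,[ (D[v,262]@a).round(1) for a in(-R[:,1],R[:,2],np.array([0,0,1]))])
E
```

```text
t 16.32 pos [545.5 197.5 172.1] yawz 1.4496 F [ 0.   0.4 -1.5] M [-0.01 -0.02  0.01] w 62.7
190 [np.float64(23.5), np.float64(0.0), np.float64(-165.0)]
200 [np.float64(29.1), np.float64(0.0), np.float64(-151.3)]
210 [np.float64(-39.4), np.float64(0.0), np.float64(36.6)]
220 [np.float64(-33.6), np.float64(0.0), np.float64(32.5)]
230 [np.float64(-33.0), np.float64(0.0), np.float64(39.6)]
240 [np.float64(-28.4), np.float64(0.0), np.float64(38.5)]
250 [np.float64(-24.4), np.float64(0.0), np.float64(38.7)]
260 [np.float64(-24.1), np.float64(0.0), np.float64(44.9)]
270 [np.float64(-18.5), np.float64(0.0), np.float64(42.6)]
280 [np.float64(-15.1), np.float64(0.0), np.float64(43.7)]
290 [np.float64(-15.5), np.float64(0.0), np.float64(50.1)]
300 [np.float64(162.4), np.float64(0.0), np.float64(-171.0)]
310 [np.float64(177.8), np.float64(-0.0), np.float64(-172.3)]
320 [np.float64(194.1), np.float64(-0.0), np.float64(-174.2)]
330 [np.float64(206.6), np.float64(-0.0), np.float64(-171.2)]
340 [np.float64(222.7), np.float64(-0.0), np.float64(-172.0)]
350 [np.float64(239.7), np.float64(-0.0), np.float64(-173.0)]
```

View pics/wh1.png

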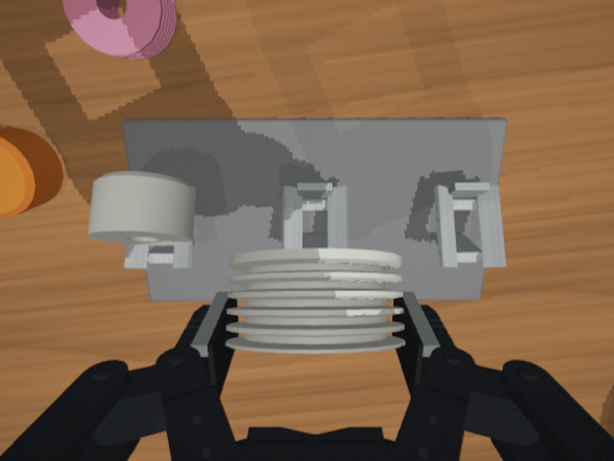

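The wheel is held near its upper end at (315,300) with the same 29° tilt. The cap is still at (142,208). I'll carry the wheel to the free counter and tip it level by pressing lightly while dragging forward.

servo_tool:
  motion:
    - [45,0,8,-20,0.009]
    - [45,0,13,-34,0.009]
    - [45,0,13,-34,0]
    - [45,0,13,-34,0]
    - [45,0,13,-34,0]
    - [45,0,13,-34,0]
    - [45,0,13,-34,0]
    - [45,0,13,-34,0]
    - [45,0,13,-34,0]
    - [45,0,13,-34,0]

```text
time_s: 17.2
position: [0.374, -0.1095, 0.1671]
ee_rot: [[-0.003, -0.99, 0.138], [0.001, 0.138, 0.99], [-1.0, 0.003, 0.001]]
contact_force: [0.6, -1.3, -1.3]
width: 0.0627
```

servo_tool:
  motion:
    - [45,0,13,-34,0]
    - [45,10,13,-36,0]
    - [45,33,2,0,0]
    - [45,33,0,0,0]
    - [45,30,0,0,0]
    - [45,20,0,0,0]
    - [45,6,0,0,0]
    - [45,0,0,0,0]
    - [45,0,0,0,0]
    - [45,0,0,0,0]

```text
time_s: 18.03
position: [0.3393, -0.1745, 0.0383]
ee_rot: [[0.002, -0.99, 0.139], [-0.001, 0.139, 0.99], [-1.0, -0.002, -0.001]]
contact_force: [0.4, 0.2, -1.5]
width: 0.0625
```

```bash
python3 -c "
from h import *
rel()"
```

```text
t 18.03 pos [ 339.3 -174.5   38.3] yawz 1.4318 F [ 0.4  0.2 -1.5] M [ 0.03 -0.01 -0.04] w 62.5
s,lat,z rel tip [-129.8   -0.9  -88.7] yaw err 0.0003
```

servo_tool:
  motion:
    - [45,12,0,0,0]
    - [45,8,-2,0,0]
    - [45,3,-5,0,0]
    - [45,3,-5,0,0]
    - [45,3,-5,0,0]
    - [45,3,-5,0,0]
    - [45,2,-5,0,0]
    - [45,2,-5,0,0]
    - [45,0,-4,0,0]
    - [45,0,-2,0,0]

```text
time_s: 18.87
position: [0.3767, -0.1804, 0.0035]
ee_rot: [[-0.001, -0.99, 0.138], [-0.002, 0.138, 0.99], [-1.0, 0.001, -0.002]]
contact_force: [-11.4, 0.3, 17.9]
width: 0.0627
```

```bash
python3 - <<'E'
from h import *
rel();s=arm.get_state();c,W=cam("wrist");R=s["ee_rot"];D=(W-s["position"])*1000
for v in range(190,320,10): print(v,[ (D[v,262]@a).round(1) for a in(-R[:,1],np.array([0,0,1]))])
E
```

```text
t 18.87 pos [ 376.7 -180.4    3.5] yawz 1.4321 F [-11.4   0.3  17.9] M [ 0.07  2.24 -0.01] w 62.7
s,lat,z rel tip [ -91.9   -1.6 -123.5] yaw err 0.0006
190 [np.float64(-39.2), np.float64(14.7)]
200 [np.float64(-36.9), np.float64(20.3)]
210 [np.float64(-34.2), np.float64(24.5)]
220 [np.float64(-29.5), np.float64(23.6)]
230 [np.float64(-24.2), np.float64(22.0)]
240 [np.float64(-18.9), np.float64(20.6)]
250 [np.float64(-29.2), np.float64(47.2)]
260 [np.float64(-27.4), np.float64(50.5)]
270 [np.float64(-27.1), np.float64(55.8)]
280 [np.float64(-26.4), np.float64(59.9)]
290 [np.float64(-24.0), np.float64(61.6)]
300 [np.float64(-23.5), np.float64(65.5)]
310 [np.float64(-17.8), np.float64(62.8)]
```

The wheel turned past level to about -17°, which is inside its toppling range, so releasing it should drop it flat on its side.

servo_tool:
  motion:
    - [45,-4,0,0,0]
    - [45,0,0,0,0]
    - [68,0,0,0,0]
    - [74,0,0,0,0]
    - [74,0,0,0,0]
    - [74,0,0,0,0]
    - [74,0,0,0,0]
    - [74,0,0,0,0]

```text
time_s: 19.58
position: [0.3762, -0.1793, 0.0049]
ee_rot: [[-0.0, -0.99, 0.139], [0.0, 0.139, 0.99], [-1.0, 0.0, 0.0]]
contact_force: [-0.0, -0.6, -0.2]
width: 0.0742
```

```bash
python3 - <<'E'
from h import *
rel();s=arm.get_state();c,W=cam("wrist");R=s["ee_rot"];D=(W-s["position"])*1000
save("pics/wh2.png",c["frame"],1.2)
for v in range(180,340,10): print(v,[ (D[v,262]@a).round(1) for a in(-R[:,1],np.array([0,0,1]))])
E
```

```text
t 19.58 pos [ 376.2 -179.3    4.9] yawz 1.4315 F [-0.  -0.6 -0.2] M [-0.05 -0.01 -0.01] w 74.2
s,lat,z rel tip [ -92.7   -0.6 -122.1] yaw err 0.0
180 [np.float64(-39.4), np.float64(1.3)]
190 [np.float64(-38.9), np.float64(14.0)]
200 [np.float64(-35.8), np.float64(17.5)]
210 [np.float64(-31.0), np.float64(16.9)]
220 [np.float64(nan), np.float64(nan)]
230 [np.float64(-38.2), np.float64(50.3)]
240 [np.float64(-38.1), np.float64(56.8)]
250 [np.float64(-36.0), np.float64(58.9)]
260 [np.float64(-31.4), np.float64(57.0)]
270 [np.float64(-26.6), np.float64(55.0)]
280 [np.float64(-25.6), np.float64(58.9)]
290 [np.float64(-20.3), np.float64(56.6)]
300 [np.float64(-16.2), np.float64(56.1)]
310 [np.float64(-14.2), np.float64(58.5)]
320 [np.float64(-9.3), np.float64(57.3)]
330 [np.float64(52.0), np.float64(-4.8)]
```

View pics/wh2.png

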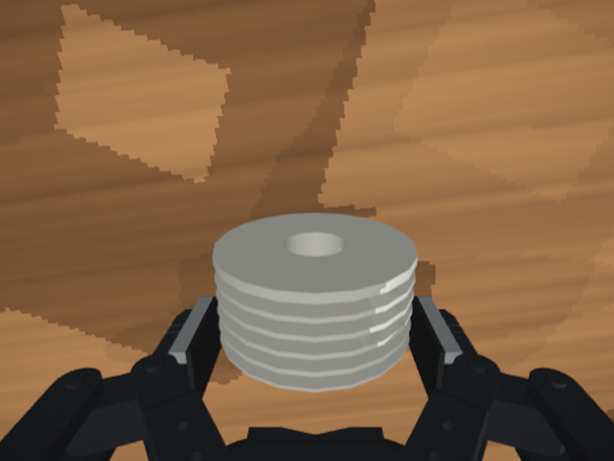

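The wheel now lies level, with its end face toward the robot at (315,245) and its grooves visible below. I'll regrip at its middle and lift.

servo_tool:
  motion:
    - [80,-1,0,0,0]
    - [80,-1,12,0,0]
    - [80,0,11.5,0,0]
    - [80,0,0,0,0]
    - [80,0,0,0,0]
    - [80,0,0,0,0]
    - [45,0,0,0,0]
    - [45,0,0,0,0]
    - [45,0,0,0,0]
    - [45,0,0,0,0]

```text
time_s: 20.47
position: [0.3536, -0.1764, 0.0074]
ee_rot: [[0.001, -0.99, 0.139], [-0.001, 0.139, 0.99], [-1.0, -0.001, -0.0]]
contact_force: [2.0, -0.2, 3.7]
width: 0.0634
```

servo_tool:
  motion:
    - [45,0,0,0,0]
    - [45,-20,0,0,0]
    - [45,-35,0,0,0]
    - [45,-30,0,0,0]
    - [45,-10,0,0,0]
    - [45,0,-25,0.3,0]
    - [45,0,-30,0,0]
    - [45,0,-25,0,0]
    - [45,0,0,0,0]
    - [45,0,0,0,0]

```text
time_s: 21.3
position: [0.4319, -0.1864, 0.1]
ee_rot: [[-0.003, -0.99, 0.138], [0.002, 0.138, 0.99], [-1.0, 0.004, 0.001]]
contact_force: [0.6, 0.0, -1.5]
width: 0.063
```

```bash
python3 - <<'E'
from h import *
rel();s=arm.get_state();c,W=cam("wrist");R=s["ee_rot"];D=(W-s["position"])*1000
for v in range(200,360,12): print(v,[ (D[v,262]@a).round(1) for a in(-R[:,1],np.array([0,0,1]))])
E
```

```text
t 21.3 pos [ 431.9 -186.4  100. ] yawz 1.4322 F [ 0.6  0.  -1.5] M [-0.01 -0.    0.04] w 63.0
s,lat,z rel tip [-36.5   0.1 -27. ] yaw err 0.0007
200 [np.float64(9.3), np.float64(-99.8)]
212 [np.float64(20.1), np.float64(-100.6)]
224 [np.float64(-16.2), np.float64(-0.7)]
236 [np.float64(-16.7), np.float64(12.8)]
248 [np.float64(-11.7), np.float64(14.8)]
260 [np.float64(-5.7), np.float64(15.0)]
272 [np.float64(-16.2), np.float64(40.5)]
284 [np.float64(-15.5), np.float64(46.8)]
296 [np.float64(-16.8), np.float64(55.1)]
308 [np.float64(-9.7), np.float64(52.0)]
320 [np.float64(-8.3), np.float64(56.2)]
332 [np.float64(-2.8), np.float64(55.5)]
344 [np.float64(2.2), np.float64(55.7)]
356 [np.float64(7.8), np.float64(55.4)]
```

servo_tool:
  motion:
    - [45,-1,-5,0,0]
    - [45,0,-5,0,0]
    - [45,0,-5,0,0]
    - [45,0,-5,0,0]
    - [45,0,-5,0,0]
    - [45,0,-5,0,0]
    - [45,0,-5,0,0]
    - [45,0,-5,0,0]
    - [45,0,0,0,0]
    - [45,0,0,0,0]

```text
time_s: 22.18
position: [0.4719, -0.1924, 0.1028]
ee_rot: [[-0.0, -0.99, 0.139], [0.0, 0.139, 0.99], [-1.0, 0.0, 0.0]]
contact_force: [-0.7, -0.6, -1.9]
width: 0.0631
```

```bash
python3 -c "
from h import *
rel()"
```

```text
t 22.18 pos [ 471.9 -192.4  102.8] yawz 1.4317 F [-0.7 -0.6 -1.9] M [ 0.04  0.   -0.  ] w 63.1
s,lat,z rel tip [  4.   -0.3 -24.2] yaw err 0.0002
```

servo_tool:
  motion:
    - [45,0,-8,0,0]
    - [45,0,-8,0,0]
    - [45,0,-8,0,0]
    - [45,0,-7,0,0]
    - [45,0,-3,0,0]
    - [45,0,-2,0,0]
    - [45,0,-2,0,0]
    - [45,0,-2,0,0]
    - [45,0,-2,0,0]
    - [45,0,0,0,0]

```text
time_s: 23.02
position: [0.5122, -0.1981, 0.1028]
ee_rot: [[-0.004, -0.99, 0.139], [0.001, 0.139, 0.99], [-1.0, 0.004, 0.0]]
contact_force: [-7.6, 1.3, 1.3]
width: 0.0632
```

```bash
python3 -c "
from h import *
rel()"
```

```text
t 23.02 pos [ 512.2 -198.1  102.8] yawz 1.4315 F [-7.6  1.3  1.3] M [0.21 0.88 0.05] w 63.2
s,lat,z rel tip [ 44.7  -0.3 -24.2] yaw err -0.0
```

servo_tool:
  motion:
    - [45,0,-2,0,0]
    - [45,0,-1,0,0]
    - [45,0,0,0,0]
    - [45,0,2,0,0]
    - [80,0,0,0,0]
    - [80,0,0,0,0]
    - [80,0,0,0,0]
    - [85,0,0,0,0]
    - [85,-15,0,0,0]
    - [85,-35,0,0,0]

```text
time_s: 23.85
position: [0.5122, -0.1974, 0.1485]
ee_rot: [[-0.009, -0.99, 0.139], [0.004, 0.139, 0.99], [-1.0, 0.009, 0.003]]
contact_force: [-0.9, 0.2, 0.1]
width: 0.0852
```

servo_tool:
  motion:
    - [85,-35,0,0,0]
    - [85,-25,0,20,0]
    - [85,-10,2,36,0]
    - [85,0,2,36,0]
    - [85,0,2,36,0]
    - [85,0,2,36,0]
    - [85,0,2,36,0]
    - [85,15,2,36,-0.018]
    - [85,20,1,36,0]
    - [85,0,0,9,0]

```text
time_s: 24.68
position: [0.5381, 0.0861, 0.1841]
ee_rot: [[-0.006, -0.993, 0.117], [0.001, 0.117, 0.993], [-1.0, 0.006, 0.0]]
contact_force: [-0.1, 0.5, -1.9]
width: 0.0848
```

servo_tool:
  motion:
    - [85,0,0,0,0]
    - [85,0,0,0,0]
    - [85,0,0,0,0]

```text
time_s: 24.93
position: [0.5402, 0.0805, 0.1891]
ee_rot: [[0.002, -0.993, 0.122], [-0.0, 0.122, 0.993], [-1.0, -0.002, 0.0]]
contact_force: [0.3, 0.1, 0.0]
width: 0.0849
```

```bash
python3 - <<'E'
from h import *
st();print(shift([537.3,82.2,48]))
c,W=cam("top"); P=W.reshape(-1,3)*1000-TIP
s=P[:,0]*np.cos(PS)+P[:,1]*np.sin(PS);l=-P[:,0]*np.sin(PS)+P[:,1]*np.cos(PS);z=P[:,2]
k=(abs(l)<20)&(z>20)&(z<45)&(s<112)&(s>-20);print("drum+wheel s",np.percentile(s[k],[1,99]).round(1),"top z",np.median(z[k]))
E
```

```text
t 24.93 pos [540.2  80.5 189.1] yawz 1.4483 F [0.3 0.1 0. ] M [ 0.02 -0.03  0.03] w 84.9
[141.1   3.4   1.3]
drum+wheel s [ 28.8 110.9] top z 27.217029649037443
```

servo_tool:
  motion:
    - [85,30,3.2,1.3,0]
    - [85,36,0,0,0]
    - [85,36,0,0,0]
    - [85,25,0,0,0]
    - [85,14,0,0,0]
    - [85,0,0,0,0]
    - [85,0,0,0,0]
    - [85,0,0,0,0]
    - [45,0,0,0,0]
    - [45,0,0,0,0]

```text
time_s: 25.82
position: [0.5377, 0.0829, 0.0489]
ee_rot: [[0.003, -0.993, 0.121], [-0.001, 0.121, 0.993], [-1.0, -0.003, -0.0]]
contact_force: [-5.5, -30.9, 34.2]
width: 0.0634
```

servo_tool:
  motion:
    - [45,0,0,0,0]
    - [45,0,0,0,0]
    - [45,0,0,0,0]
    - [45,-20,0,0,0]
    - [45,-35,0,0,0]
    - [45,-35,0,0,0]
    - [45,-35,0,0,0]
    - [45,0,0,0,0]
    - [45,0,0,0,0]

```text
time_s: 26.57
position: [0.538, 0.0835, 0.1754]
ee_rot: [[0.007, -0.993, 0.121], [0.001, 0.121, 0.993], [-1.0, -0.006, 0.001]]
contact_force: [0.4, -0.2, -0.9]
width: 0.0625
```

```bash
python3 - <<'E'
from h import *
s=st();c,W=cam("wrist");R=s["ee_rot"];D=(W-s["position"])*1000
for v in range(190,340,10): print(v,[ (D[v,262]@a).round(1) for a in(-R[:,1],R[:,2],np.array([0,0,1]))])
# shift expressed for machine yaw axes
d=np.array([np.cos(PS),np.sin(PS)]);e=np.array([-d[1],d[0]]);g=(TIP[:2]-130*d)-s["position"][:2]*1000
print("machine-yaw shift y,z",(-g@d).round(1),(g@e).round(1))
E
```

```text
t 26.57 pos [538.   83.5 175.4] yawz 1.4496 F [ 0.4 -0.2 -0.9] M [-0.04  0.05 -0.03] w 62.5
190 [np.float64(-44.6), np.float64(0.0), np.float64(29.8)]
200 [np.float64(-42.9), np.float64(0.0), np.float64(35.7)]
210 [np.float64(-39.8), np.float64(0.0), np.float64(37.4)]
220 [np.float64(-36.7), np.float64(0.0), np.float64(39.3)]
230 [np.float64(-32.6), np.float64(0.0), np.float64(38.7)]
240 [np.float64(-30.5), np.float64(0.0), np.float64(42.2)]
250 [np.float64(-26.5), np.float64(0.0), np.float64(42.3)]
260 [np.float64(-24.7), np.float64(0.0), np.float64(45.9)]
270 [np.float64(-21.5), np.float64(0.0), np.float64(47.0)]
280 [np.float64(-18.3), np.float64(0.0), np.float64(48.2)]
290 [np.float64(-15.5), np.float64(0.0), np.float64(49.9)]
300 [np.float64(167.5), np.float64(-0.0), np.float64(-177.3)]
310 [np.float64(180.2), np.float64(-0.0), np.float64(-175.1)]
320 [np.float64(196.6), np.float64(-0.0), np.float64(-176.9)]
330 [np.float64(212.1), np.float64(-0.0), np.float64(-177.0)]
machine-yaw shift y,z 161.1 -282.2
```

servo_tool:
  motion:
    - [45,0,12,-20,0.009]
    - [45,0,18.6,-32.7,0.009]
    - [45,0,18.6,-32.7,0]
    - [45,0,18.6,-32.7,0]
    - [45,0,18.6,-32.7,0]
    - [45,0,18.6,-32.7,0]
    - [45,0,18.6,-32.7,0]
    - [45,0,18.6,-32.7,0]
    - [45,15,18.6,-32.7,0]
    - [45,30,0,0,0]

```text
time_s: 27.45
position: [0.3369, -0.1783, 0.1282]
ee_rot: [[0.003, -0.989, 0.145], [-0.004, 0.145, 0.989], [-1.0, -0.004, -0.004]]
contact_force: [1.5, 0.7, -0.2]
width: 0.0621
```

servo_tool:
  motion:
    - [45,33,0,0,0]
    - [45,30,0,0,0]
    - [45,18,0,0,0]
    - [45,8,0,0,0]
    - [45,0,0,0,0]
    - [45,0,0,0,0]
    - [45,0,0,0,0]

```text
time_s: 28.03
position: [0.3397, -0.1739, 0.0391]
ee_rot: [[0.002, -0.99, 0.139], [-0.001, 0.139, 0.99], [-1.0, -0.002, -0.001]]
contact_force: [-0.5, -0.4, -1.2]
width: 0.0625
```

```bash
python3 -c "
from h import *
rel()"
```

```text
t 28.03 pos [ 339.7 -173.9   39.1] yawz 1.4317 F [-0.5 -0.4 -1.2] M [-0.04  0.02  0.02] w 62.5
s,lat,z rel tip [-129.5   -0.3  -87.9] yaw err 0.0002
```

Down to touch (z about 22), then on to about 6 with forward drag.

servo_tool:
  motion:
    - [45,12,0,0,0]
    - [45,5,-2,0,0]
    - [45,3,-5,0,0]
    - [45,3,-5,0,0]
    - [45,3,-5,0,0]
    - [45,3,-5,0,0]
    - [45,3,-5,0,0]
    - [45,1,-5,0,0]
    - [45,0,-4,0,0]
    - [45,0,0,0,0]

```text
time_s: 28.87
position: [0.3756, -0.1794, 0.007]
ee_rot: [[0.0, -0.99, 0.138], [-0.001, 0.138, 0.99], [-1.0, -0.001, -0.001]]
contact_force: [-5.8, 1.7, 12.7]
width: 0.0626
```

```bash
python3 - <<'E'
from h import *
rel();s=arm.get_state();c,W=cam("wrist");R=s["ee_rot"];D=(W-s["position"])*1000
for v in range(170,320,10): print(v,[ (D[v,262]@a).round(1) for a in(-R[:,1],np.array([0,0,1]))])
E
```

```text
t 28.87 pos [ 375.6 -179.4    7. ] yawz 1.4319 F [-5.8  1.7 12.7] M [0.15 1.07 0.01] w 62.6
s,lat,z rel tip [ -93.2   -0.7 -120. ] yaw err 0.0004
170 [np.float64(-41.8), np.float64(-7.0)]
180 [np.float64(-40.3), np.float64(4.3)]
190 [np.float64(-39.6), np.float64(15.9)]
200 [np.float64(-39.5), np.float64(27.1)]
210 [np.float64(-38.6), np.float64(35.0)]
220 [np.float64(-38.7), np.float64(43.9)]
230 [np.float64(-38.3), np.float64(50.4)]
240 [np.float64(-37.3), np.float64(55.3)]
250 [np.float64(-34.8), np.float64(56.9)]
260 [np.float64(-32.1), np.float64(58.0)]
270 [np.float64(-28.8), np.float64(58.3)]
280 [np.float64(-24.9), np.float64(57.8)]
290 [np.float64(-20.8), np.float64(57.3)]
300 [np.float64(-16.8), np.float64(56.9)]
310 [np.float64(-12.9), np.float64(56.9)]
```

The cap is nearly level, with its closed end toward the robot. I'll release it, centre on it, regrip and lift.

servo_tool:
  motion:
    - [45,-2,0,0,0]
    - [68,0,0,0,0]
    - [80,0,0,0,0]
    - [80,0,0,0,0]
    - [80,0,0,0,0]
    - [80,0,0,0,0]

```text
time_s: 29.42
position: [0.3746, -0.1785, 0.0069]
ee_rot: [[-0.0, -0.99, 0.139], [0.0, 0.139, 0.99], [-1.0, 0.0, 0.0]]
contact_force: [-1.1, -0.3, -0.2]
width: 0.0796
```

```bash
python3 - <<'E'
from h import *
rel();s=arm.get_state();c,W=cam("wrist");R=s["ee_rot"];D=(W-s["position"])*1000
g=c["frame"];save("pics/cp.png",g,1.2)
for v in range(180,330,15): print(v,[ (D[v,262]@a).round(1) for a in(-R[:,1],np.array([0,0,1]))])
k=(abs(D@-R[:,1]+40)<4)&(D[...,2]>15)&(D[...,2]<40);y=(D@R[:,2])[k];print("face y",np.percentile(y,[1,99]).round(1))
E
```

```text
t 29.42 pos [ 374.6 -178.5    6.9] yawz 1.4315 F [-1.1 -0.3 -0.2] M [ 0.01  0.   -0.03] w 79.6
s,lat,z rel tip [ -94.3   -0.  -120.1] yaw err 0.0
180 [np.float64(-38.6), np.float64(-1.3)]
195 [np.float64(-38.9), np.float64(20.1)]
210 [np.float64(-38.7), np.float64(35.2)]
225 [np.float64(-38.8), np.float64(47.9)]
240 [np.float64(-36.9), np.float64(54.6)]
255 [np.float64(-32.5), np.float64(55.9)]
270 [np.float64(-27.8), np.float64(56.9)]
285 [np.float64(-22.0), np.float64(56.4)]
300 [np.float64(-15.8), np.float64(55.7)]
315 [np.float64(-11.1), np.float64(57.1)]
face y [-28.3  28. ]
```

View pics/cp.png

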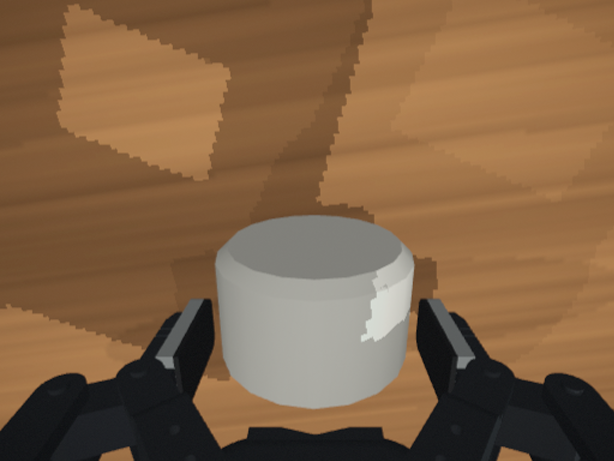

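The cap lies level, closed chamfered end toward me at (315,245), so its open end faces the spindle. I'll regrip at its middle.

servo_tool:
  motion:
    - [80,0,10,0,0]
    - [80,0,10,0,0]
    - [80,0,0,0,0]
    - [80,0,0,0,0]
    - [80,0,0,0,0]
    - [45,0,0,0,0]
    - [45,0,0,0,0]
    - [45,0,0,0,0]
    - [45,0,0,0,0]
    - [45,0,0,0,0]

```text
time_s: 30.3
position: [0.3554, -0.176, 0.0074]
ee_rot: [[0.001, -0.99, 0.139], [-0.0, 0.139, 0.99], [-1.0, -0.001, -0.0]]
contact_force: [2.1, 1.3, 4.1]
width: 0.0629
```

servo_tool:
  motion:
    - [45,-20,0,0,0]
    - [45,-35,0,0,0]
    - [45,-30,0,0,0]
    - [45,-11,0,0,0]
    - [45,0,-25,0,0]
    - [45,0,-25,0,0]
    - [45,0,-20,0,0]
    - [45,0,0,0,0]
    - [45,0,0,0,0]
    - [45,0,0,0,0]

```text
time_s: 31.13
position: [0.4233, -0.1852, 0.1022]
ee_rot: [[-0.002, -0.99, 0.139], [0.001, 0.139, 0.99], [-1.0, 0.002, 0.001]]
contact_force: [-0.2, 1.0, -0.4]
width: 0.063
```

```bash
python3 - <<'E'
from h import *
rel();s=arm.get_state();c,W=cam("wrist");R=s["ee_rot"];D=(W-s["position"])*1000
for v in range(212,360,12): print(v,[ (D[v,262]@a).round(1) for a in(-R[:,1],np.array([0,0,1]))])
E
```

```text
t 31.13 pos [ 423.3 -185.2  102.2] yawz 1.4316 F [-0.2  1.  -0.4] M [0.02 0.01 0.03] w 63.0
s,lat,z rel tip [-45.2   0.1 -24.8] yaw err 0.0001
212 [np.float64(21.1), np.float64(-103.0)]
224 [np.float64(-19.1), np.float64(5.5)]
236 [np.float64(-19.6), np.float64(18.5)]
248 [np.float64(-19.1), np.float64(27.9)]
260 [np.float64(-19.2), np.float64(37.2)]
272 [np.float64(-19.4), np.float64(45.3)]
284 [np.float64(-19.0), np.float64(51.7)]
296 [np.float64(-17.0), np.float64(55.3)]
308 [np.float64(-13.0), np.float64(56.2)]
320 [np.float64(-8.5), np.float64(56.4)]
332 [np.float64(-3.5), np.float64(56.4)]
344 [np.float64(1.0), np.float64(56.9)]
356 [np.float64(6.6), np.float64(56.5)]
```

servo_tool:
  motion:
    - [45,0,-8,0,0]
    - [45,0,-5,0,0]
    - [45,0,-5,0,0]
    - [45,0,-5,0,0]
    - [45,0,-5,0,0]
    - [45,0,-5,0,0]
    - [45,0,-5,0,0]
    - [45,0,-5,0,0]
    - [45,0,-3,0,0]
    - [45,0,0,0,0]

```text
time_s: 32.02
position: [0.4702, -0.192, 0.1029]
ee_rot: [[0.0, -0.99, 0.139], [0.0, 0.139, 0.99], [-1.0, -0.0, 0.0]]
contact_force: [-0.7, -0.2, -0.9]
width: 0.0628
```

servo_tool:
  motion:
    - [45,0,-2,0,0]
    - [45,0,-2,0,0]
    - [45,0,-2,0,0]
    - [45,0,-2,0,0]
    - [45,0,-2,0,0]
    - [45,0,0,0,0]
    - [45,0,0,0,0]

```text
time_s: 32.6
position: [0.4775, -0.193, 0.1028]
ee_rot: [[-0.006, -0.99, 0.139], [0.001, 0.139, 0.99], [-1.0, 0.006, 0.0]]
contact_force: [-15.2, 2.0, 6.0]
width: 0.063
```

```bash
python3 -c "
from h import *
rel()"
```

```text
t 32.6 pos [ 477.5 -193.   102.8] yawz 1.4315 F [-15.2   2.    6. ] M [0.33 1.9  0.22] w 63.0
s,lat,z rel tip [  9.6  -0.1 -24.2] yaw err 0.0
```

servo_tool:
  motion:
    - [45,0,-2,0,0]
    - [45,0,-1,0,0]
    - [45,0,0,0,0]
    - [45,0,0,0,0]
    - [45,0,4,0,0]
    - [80,0,0,0,0]
    - [80,0,0,0,0]
    - [80,0,0,0,0]
    - [85,0,0,0,0]
    - [85,-15,0,0,0]

```text
time_s: 33.43
position: [0.4774, -0.1925, 0.1152]
ee_rot: [[-0.005, -0.99, 0.139], [0.002, 0.139, 0.99], [-1.0, 0.005, 0.002]]
contact_force: [0.3, 0.5, -0.4]
width: 0.085
```

servo_tool:
  motion:
    - [85,-35,0,0,0]
    - [85,-35,0,0,0]
    - [85,-30,0,30,0]
    - [85,0,0,38,0]
    - [85,0,0,38,0]
    - [85,0,0,38,0]
    - [85,0,0,38,0]
    - [85,0,0,10,0]
    - [85,0,0,0,0]
    - [85,0,0,0,0]

```text
time_s: 34.27
position: [0.5053, -0.0036, 0.2174]
ee_rot: [[-0.0, -0.99, 0.138], [-0.0, 0.138, 0.99], [-1.0, 0.0, -0.0]]
contact_force: [0.4, -0.2, -0.1]
width: 0.0849
```

```bash
python3 - <<'E'
from h import *
st()
im=np.zeros((480,800,3),np.uint8)
for i,n in enumerate(("top","scene")):
  c,W=cam(n); P=W.reshape(-1,3)*1000-TIP
  s=P[:,0]*np.cos(PS)+P[:,1]*np.sin(PS);l=-P[:,0]*np.sin(PS)+P[:,1]*np.cos(PS);z=P[:,2]
  k=(abs(l)<18)&(z>18)&(z<42)&(s<130)&(s>-60);h,_=np.histogram(s[k],np.arange(-40,131,5))
  print(n,"s",np.percentile(s[k],[1,99]).round(1),h)
  a=c["frame"][125:225,270:350] if n=="top" else c["frame"][170:270,180:260]
  im[:,i*400:i*400+384]=cv2.resize(a,(384,480),interpolation=cv2.INTER_CUBIC)
save("pics/fin.png",im)
E
```

```text
t 34.27 pos [505.3  -3.6 217.4] yawz 1.4328 F [ 0.4 -0.2 -0.1] M [-0.02  0.02 -0.04] w 84.9
top s [ -8.7 128.5] [ 0  0  0  0  0  0 18 16 16 19 14 20 13 18 11 17 17 13 18 17 17 18 13 17
 17 14 17 17 17 13 11 11 10 19]
scene s [ -5.  127.5] [ 0  0  0  0  0  0  3  6  9 12  7  7  5  9 12  4  8  9  3  6  6 10  8  7
 11  6  7  8 11 11 10  4  6  6]
```

View pics/fin.png

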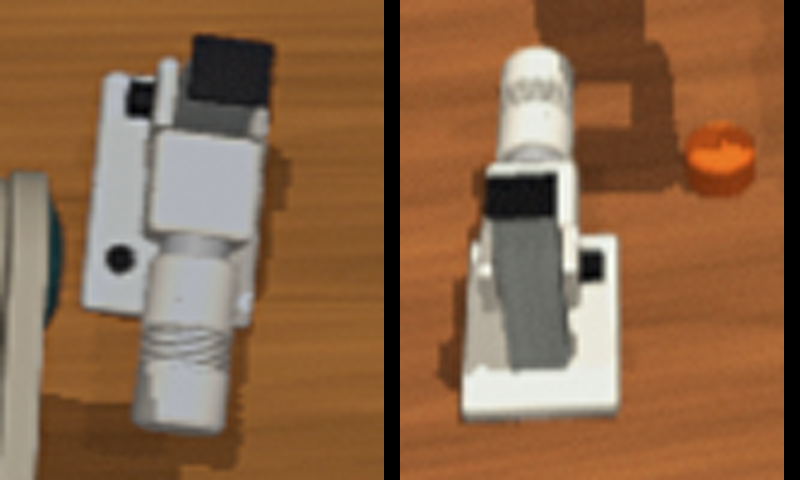

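The picture shows drum, wheel and cap in one unbroken stack on the spindle, ending about 10 mm past the tip as it should. The orange look-alike has not moved and the arm is clear, so I hand it in.

```bash
python3 -c "
from bench import arm
print(arm.finish_job())"
```

```text
the job is handed in; nothing more can be done
None
```

I put the drum, then the grooved wheel, then the cap (open end over the tip) on the spindle, pushed each one home gently, and handed the job in at about 34 s with the arm clear.

**How it went:** My first try at levelling the drum, pressing it against the spindle tip, did not turn it. It reached about 43 N on the machine, under the 60 N limit, and I backed off. I then levelled each part on the free counter, regripped it and slid it on.

**Home pushes:** The last forces I read before the final push of about 3 mm on each part were about 10 N for the drum, 8 N for the wheel and 15 N for the cap. I took no reading at the end of those pushes.

**Last checks:**
- The final pictures from the top and scene cameras show one continuous stack with no visible gap. It reaches about 9 mm (top camera) past the measured tip, against 10 mm expected. The scene camera gave 5 mm, but from only a few pixels there.
- When the wheel touched home, the gripper stood about 1.7 mm farther on than I had worked out, which is within the measuring error. The cap's position agreed to about 0.5 mm.
- I did not touch any of the other kitchen things or the pink and orange look-alikes. The last picture shows only the orange one, and I did not check the rest again.

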